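Show a scoop of rock sugar to the check camera

ROBOT

A 6-joint arm with a two-finger parallel gripper is mounted at the origin on the work surface. World frame = base frame: x ahead of the robot, y to its left, z up, the work surface at z = 0. Lengths are in m, angles in degrees, forces in N, time in s.
With the tool pointing down it reaches from about 0.4 to 0.825 m from the base axis. Payload 7 kg.
Tool frame: the origin (TCP) lies at the very end of the fingers, on their centre line; the grasp point (between the pads) lies 19 mm behind it; x points along the fingers, z is the direction in which the jaws open and shut, and the axes are right-handed (so a half turn about x gives the same grasp; the last joint's range is limited). The gripper opens to 88 mm and grips with 3 to 60 N. Pads are 19 mm wide; open, the fingers measure 130 mm over their backs; the gripper's body (78 mm by 193 mm) begins 47 mm behind the grasp point.
Start: joints at [-51.847, 20.546, 0.682, 0, -70.136, -16.507], TCP at [0.249, -0.627, 0.227] pointing down, gripper open.
Joint ranges: [-176.03, 176.03], [-82.01, 121.73], [-58.28, 71.71], [-173.87, 95.51], [-174.79, -0.11], [-173.66, 173.66]. Speed limits (degrees/s): [136.94, 136.94, 172.46, 180, 180, 180].

INTERFACE

Orientations are given as [roll, pitch, yaw] about the fixed x, y, z axes, in that order (R = Rz(yaw) Ry(pitch) Rx(roll)).
In Python, from plant import * gives the robot as it stands.
- The arm moves only by the tool arm_command, never from a script. Its argument "commands" is one flat list of numbers, 5 for each row, row after row: the shift along the tool's x, y, z in mm, then the turn about the tool's x in degrees, then the opening in per cent of the stroke, from 0 (shut) to 100 (fully open). A call has 1 to 5 rows; each row shifts and turns the pose as measured when the row begins, along the tool's axes as they then stand; what a row does not reach is not made up. A row lasts 1/8 s, in which the tool goes at most 62.5 mm and 10.7 degrees, less where a joint would pass 70% of its speed; a pose out of reach is approached as far as the arm can. A call is refused whole if a number of a shift passes 62.5 or a number of a turn 10.7, either way. A call with a gripper value outside its range is refused whole. The fingers move at their own pace and stop on an object; the grip force is fixed at half the most. Time passes only in rows, so rows that do not move let the fingers close. It gives the time, the measured TCP pose, the force and the opening at its end, in the units of the state.
- get_obs(): the state, without advancing time (a new reading comes with each control period).
- snapshot(name): name is "scene" or "side" or "wrist"; returns a dict with "frame" (400x640x3 uint8, blue, green, red), "fov_y" (degrees; the focal length in pixels is half the picture's height over the tangent of half this angle, whatever the lens; pixels are square), "cx", "cy" (the principal point, pixels), "world_to_cam" (4x4, takes a point from world to camera coordinates). Camera axes: x right, y up, looking along -z (the intrinsics and any distortion apply to the point x, -y, -z); pixel columns grow to the right and rows downward; lengths in m; the calibration is good to about 2 mm. A picture is of the moment at which its call begins. There is no depth.
- close_job(): hands the job in, once; it reports no verdict.
The state is a dict: "clock": time; "joint_pos": joint angles; "qvel": joint speeds; "tau": joint torques, N m; "tool_pos": TCP position; "orientation": TCP orientation; "force": force on the tool from outside, world axes, zero at the start; "moment": the same for the moment, N m; "opening": finger opening in m.
Only numpy, scipy, OpenCV 4.12 (cv2) and the standard library are available. Lean on these libraries where they do the work, as an engineer would, in place of code of your own. Each camera call takes 0.05 s, during which the arm holds its last target. There are 200 camera calls.

TASK

Take a sample from the new batch of rock sugar: with the aluminium scoop, scoop at least two lumps out of the open tub and show them to the check camera on its stand, holding the scoop level with its open end towards the camera and the middle of its pan at the camera's focus, 20 cm straight in front of the lens along its line of sight. Finish like that, still holding the scoop still in the air with the lumps in it; do not put it down. Never touch the sugar with the fingers, spill none of it (every other lump stays in the tub), and leave the camera and the other tea things where they are.

Things in the scene. Friction and masses are not known exactly. Their poses are not given: they have to be found in the camera images.
- scoop: loose flat-bottomed aluminium scoop, about 140 g, lying level on the table. Origin: under the middle of its pan; x to the open front, z up. Pan 82 long (x -42 to +40), 74 wide outside, 69 inside, floor 2 thick; back wall 40 high, side walls 38 high behind, falling to 10 at the front; thin front lip. Flat-sided handle 14 wide (y), 18 deep, rising 39 degrees backward from (-40,0,35) to (-119,0,100)
- scoop_grip (a point): the middle of the scoop's handle, a good place to pinch it across its 14 mm width, from above: scoop frame (-79, 0, 67)
- scoop_pan (a point): middle of the space inside the scoop's pan: scoop frame (0, 0, 15), that is 13 above the pan floor
- tub: open white plastic sugar tub, fixed to the table, lid off: 200 long (x) x 94 wide (y) x 55 high outside, walls 4, floor 3 thick. Origin: centre of the underside; x along its length, away from the robot. The lumps lie in one layer in its far (+x) half; the near half is empty: room to set the scoop in and push it along the floor to the far wall
- lump0: loose lump of rock sugar, an irregular pale crystal about 25 across and 21 high, about 13 g; origin at its middle. It turns as it tumbles
- lump1: loose lump of rock sugar, an irregular pale crystal about 25 across and 21 high, about 13 g; origin at its middle. It turns as it tumbles
- lump2: loose lump of rock sugar, an irregular pale crystal about 25 across and 21 high, about 13 g; origin at its middle. It turns as it tumbles
- lump3: loose lump of rock sugar, an irregular pale crystal about 25 across and 21 high, about 13 g; origin at its middle. It turns as it tumbles
- lump4: loose lump of rock sugar, an irregular pale crystal about 25 across and 21 high, about 13 g; origin at its middle. It turns as it tumbles
- lump5: loose lump of rock sugar, an irregular pale crystal about 25 across and 21 high, about 13 g; origin at its middle. It turns as it tumbles
- lump6: loose lump of rock sugar, an irregular pale crystal about 25 across and 21 high, about 13 g; origin at its middle. It turns as it tumbles
- lump7: loose lump of rock sugar, an irregular pale crystal about 25 across and 21 high, about 13 g; origin at its middle. It turns as it tumbles
- camera: check camera on a stand fixed to the table: round dark steel foot of radius 52, upright steel post 315 high, grey camera head 62 wide with a black lens barrel of radius 19. Origin: centre of the foot's underside; z up; the camera looks along its own -x and 30 degrees downward
- lens (a point): centre of the front glass of the camera: camera frame (-50, 0, 300)
- focus (a point): the camera's focus, 200 straight in front of the lens on its line of sight: camera frame (-223, 0, 200), so 200 above the table. This point has the axes of the camera's foot (x level, from the focus towards the camera)
- teapot: bystander: green enamel teapot, body radius 70, 132 high, on the birch plank at the robot's left; origin centre of its underside
- cup_stack: bystander: stack of three nested porcelain cups with red rims, radius 39, 100 high, on the plank; origin centre of its underside
- caddy: bystander: round steel tea caddy, radius 42, 118 high, on the plank; origin centre of its underside
- strainer: bystander: steel strainer lying rim down on the table, bowl radius 38, 31 high, its handle 135 long to its -x; origin centre of its underside
- tub_lid: bystander: the tub's white lid with a round press button, 206 x 100 x 24 high, lying on the table in the middle; origin centre of its underside
Not all that is in view belongs to the job. What is shaped like the scoop but red is not meant. Leave any orange look-alike of the tub alone.

How it is judged:
By the outcome, as a careful person would: the job done as asked, in the order asked, and still so for the second after the job is handed in, while the arm keeps its last pose, push and grip.
It also fails if it takes over 64 s, if anything falls off the work surface, if the arm or the gripper's body presses on something with over 40 N, if the wrist force passes 120 N, or if a joint passes its speed limit or range.

## Working session

There is one attempt and no reset: what is moved stays moved. The work goes in short steps, Python scripts to look and compute and a tool call to move; the robot and the scene stay as the last step left them, time stands still between calls to the robot, and variables do not carry over. Pictures are saved under pics/ and viewed, about 8 in all and at most 12, crops included, and the job is handed in when it is done.

Besides the shell and the picture viewer there is one more tool, called after "Request:" as a command line: name --argument value ..., lists and objects as JSON in quotes. arm_command: Moves the arm, as the interface text tells. Its arguments: {"type":"object","properties":{"commands":{"type":"array"}},"required":["commands"]}

```bash
mkdir -p pics; ls; cat > h.py <<'E'
from plant import *
import numpy as np, cv2
from scipy.spatial.transform import Rotation as Ro
def K(s):
    f=s["frame"].shape[0]/2/np.tan(np.radians(s["fov_y"])/2); return f,s["cx"],s["cy"]
def ray(s,u,v):
    f,cx,cy=K(s); M=np.array(s["world_to_cam"]); R=M[:3,:3]; t=M[:3,3]
    d=R.T@np.array([(u-cx)/f,-(v-cy)/f,-1]); return -R.T@t,d
def onz(s,u,v,z):
    o,d=ray(s,u,v); return o+d*(z-o[2])/d[2]
def proj(s,p):
    f,cx,cy=K(s); M=np.array(s["world_to_cam"]); c=M[:3,:3]@np.array(p)+M[:3,3]
    return np.array([cx+f*c[0]/-c[2], cy-f*c[1]/-c[2]])
def snap(n,name):
    s=snapshot(n); cv2.imwrite("pics/"+name+".png",s["frame"]); np.save("pics/"+name+".npy",s,allow_pickle=True); return s
def load(name): return np.load("pics/"+name+".npy",allow_pickle=True).item()
def toolR(o): return Ro.from_euler("xyz",o["orientation"],degrees=True).as_matrix()
E
python3 - <<'E'
from h import *
a=[]
for n in ("scene","side","wrist"):
    s=snap(n,n+"0"); print(n,s["frame"].shape,s["fov_y"],s["cx"],s["cy"],[k for k in s],np.round(ray(s,320,200),3).tolist())
print(get_obs())
E
```

```text
pics
scene (400, 640, 3) 51.53618267673439 318.6493611618335 200.33676691277307 ['frame', 'fov_y', 'cx', 'cy', 'world_to_cam'] [[1.365, -0.072, 1.392], [-0.569, 0.084, -0.818]]
side (400, 640, 3) 49.40236386318558 319.8326797777846 196.93076887516597 ['frame', 'fov_y', 'cx', 'cy', 'world_to_cam'] [[0.257, 0.857, 0.996], [0.248, -0.696, -0.674]]
wrist (400, 640, 3) 67.72573163549396 316.78448857550575 194.81506325734324 ['frame', 'fov_y', 'cx', 'cy', 'world_to_cam'] [[0.171, -0.658, 0.384], [0.295, 0.13, -0.947]]
{'clock': 0.15, 'joint_pos': array([-5.18465738e+01,  2.05830884e+01,  6.45353643e-01, -1.27077482e-02,
       -7.01364287e+01, -1.65061713e+01]), 'qvel': array([ 0.06420021, -0.14911349,  0.1365834 ,  0.06386564, -0.02006311,
       -0.06900037]), 'tau': array([-2.86872317e-03, -5.83274746e+01,  2.93287593e+01,  7.00134113e+00,
        8.73508689e-03, -1.38668615e-04]), 'tool_pos': array([ 0.2488186 , -0.62706564,  0.22582818]), 'orientation': array([  7.35573794,  89.92488015, 118.99866728]), 'force': array([-0.45505072,  0.10303316, -0.5676233 ]), 'moment': array([-0.00522998, -0.03174257, -0.01656635]), 'opening': 0.08739648367479745}
```

View pics/scene0.png

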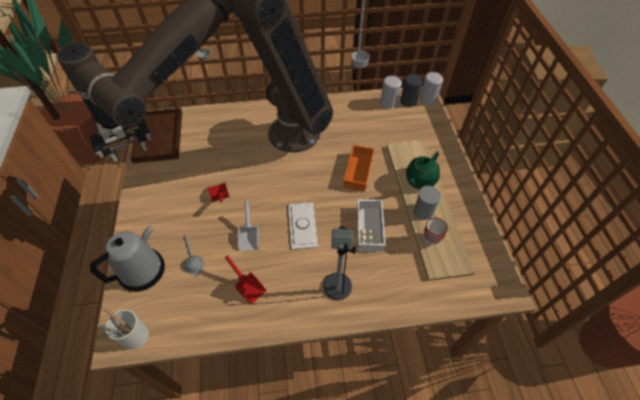

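View pics/side0.png

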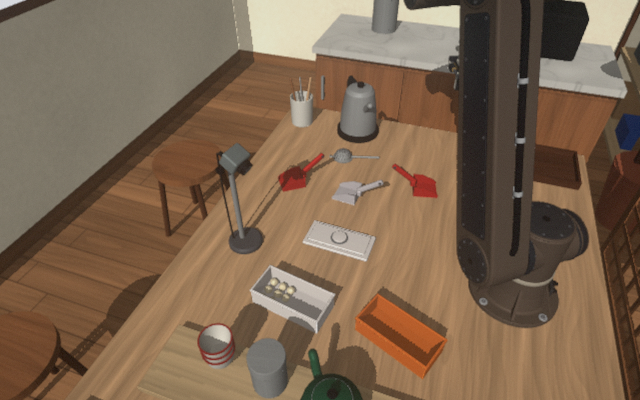

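The scene view shows the aluminium scoop at about (248,238) with its handle towards the robot, the tub at (371,225) and the camera foot at (338,287). In the side view the scoop is at (350,192), the tub at (292,298) and the foot at (245,240). I'll enlarge crops of these.

```bash
python3 - <<'E'
from h import *
a=load("scene0");b=load("side0")
for n,s,p in (("scoop",a,(247,238)),("scoop",b,(348,193)),("tub",a,(371,225)),("tub",b,(292,298)),("foot",a,(338,287)),("foot",b,(245,240))): print(n,onz(s,*p,0.0).round(3))
c=lambda s,x,y,w,h,k:cv2.resize(s["frame"][y:y+h,x:x+w],None,fx=k,fy=k,interpolation=cv2.INTER_CUBIC)
A=c(a,225,190,175,115,4.5)[:,:790]; B=np.hstack([c(b,325,170,65,40,5)[:200], c(b,240,255,105,80,4)[:200,:]]) if 0 else None
cv2.imwrite("pics/cropA.png",A)
B=c(b,215,140,175,195,3); cv2.imwrite("pics/cropB.png",B)
print(A.shape,B.shape)
E
```

```text
scoop [ 0.536 -0.233  0.   ]
scoop [ 0.544 -0.236  0.   ]
tub [0.542 0.253 0.   ]
tub [0.564 0.227 0.   ]
foot [0.781 0.082 0.   ]
foot [0.781 0.078 0.   ]
(518, 788, 3) (585, 525, 3)
```

View pics/cropA.png

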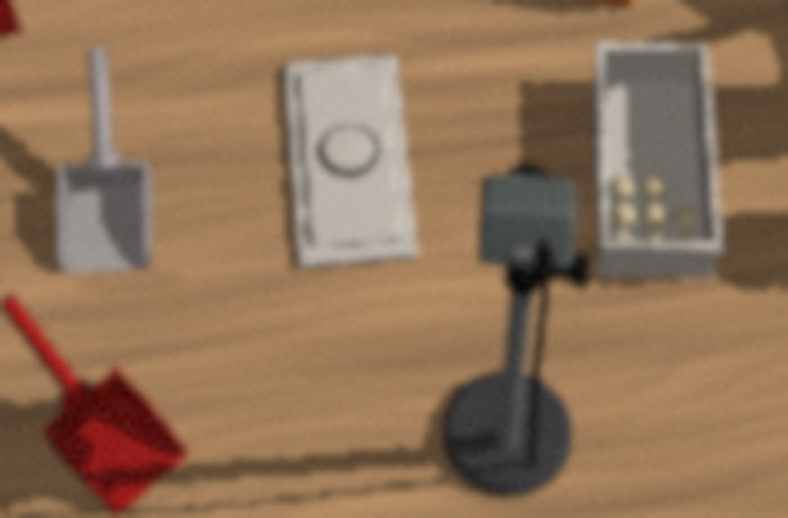

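View pics/cropB.png

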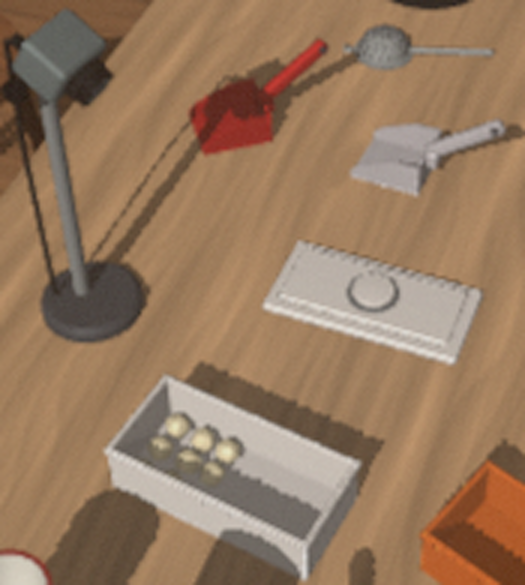

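The crops show the tub lumps bunched in the far half. The scoop's front faces away from the robot, and the lens faces the robot. Next I work out tub, camera and bystander positions and the move towards the scoop.

```bash
python3 - <<'E'
from h import *
a=load("scene0");b=load("side0")
A=lambda x,y:(225+(x+.5)/4.5-.5,190+(y+.5)/4.5-.5)
B=lambda x,y:(215+(x+.5)/3-.5,140+(y+.5)/3-.5)
print("tub rim scene",[onz(a,*A(*p),.055).round(3).tolist() for p in ((598,44),(708,41),(720,247),(598,249))])
print("tub rim side",[onz(b,*B(*p),.055).round(3).tolist() for p in ((360,463),(310,545),(108,452),(166,378))])
print("foot top?", onz(a,*A(507,432),.0).round(3), onz(b,*B(93,300),.0).round(3))
print("lumps scene",[onz(a,*A(*p),.014).round(3).tolist() for p in ((625,187),(655,187),(626,213),(656,213),(685,218),(625,236),(655,236))])
print("lumps side",[onz(b,*B(*p),.014).round(3).tolist() for p in ((177,425),(203,438),(229,450),(161,445),(188,457),(213,470))])
print("scoop pan front scene z=2",[onz(a,*A(*p),.002).round(3).tolist() for p in ((60,270),(149,267))],"back top z40",[onz(a,*A(*p),.04).round(3).tolist() for p in ((57,166),(150,163))])
print("handle end z=105",onz(a,*A(98,48),.105).round(3))
print("scoop side front",[onz(b,*B(*p),.002).round(3).tolist() for p in ((352,178),(416,193))],"handle end",onz(b,*B(498,130),.105).round(3))
print("caddy base side, cups, (scene)",onz(b,267,390,.02).round(3),onz(b,218,362,.02).round(3),onz(a,428,190,.14).round(3),onz(a,436,224,.12).round(3),onz(a,420,180,.15).round(3))
print("head side",onz(b,*B(60,45),.31).round(3),"head scene",onz(a,*A(528,200),.33).round(3),"lens side",onz(b,*B(95,88),.30).round(3))
# foot ellipse
for s,n,(x0,y0,x1,y1) in ((a,"scene",(318,268,358,305)),(b,"side",(225,222,268,258))):
    im=s["frame"][y0:y1,x0:x1].astype(int); m=((im.max(2)<95)&(im.max(2)-im.min(2)<30)).astype(np.uint8)
    c=max(cv2.findContours(m,0,2)[0],key=cv2.contourArea); e=cv2.fitEllipse(cv2.convexHull(c)); p=(e[0][0]+x0,e[0][1]+y0); print(n,p,e[1],onz(s,*p,.008).round(3))
o=get_obs();print(toolR(o).round(3))
E
```

```text
tub rim scene [[0.451, 0.212, 0.055], [0.46, 0.309, 0.055], [0.663, 0.273, 0.055], [0.652, 0.174, 0.055]]
tub rim side [[0.447, 0.214, 0.055], [0.461, 0.304, 0.055], [0.658, 0.276, 0.055], [0.644, 0.184, 0.055]]
foot top? [0.776 0.08  0.   ] [0.78  0.076 0.   ]
lumps scene [[0.574, 0.216, 0.014], [0.577, 0.241, 0.014], [0.599, 0.211, 0.014], [0.602, 0.237, 0.014], [0.61, 0.26, 0.014], [0.621, 0.206, 0.014], [0.624, 0.231, 0.014]]
lumps side [[0.629, 0.202, 0.014], [0.6, 0.208, 0.014], [0.572, 0.212, 0.014], [0.633, 0.227, 0.014], [0.605, 0.231, 0.014], [0.578, 0.237, 0.014]]
scoop pan front scene z=2 [[0.583, -0.269, 0.002], [0.59, -0.194, 0.002]] back top z40 [[0.504, -0.263, 0.04], [0.512, -0.185, 0.04]]
handle end z=105 [ 0.433 -0.217  0.105]
scoop side front [[0.586, -0.187, 0.002], [0.51, -0.187, 0.002]] handle end [ 0.429 -0.201  0.105]
caddy base side, cups, (scene) [0.518 0.486 0.02 ] [0.655 0.464 0.02 ] [0.502 0.465 0.14 ] [0.64  0.459 0.12 ] [0.459 0.444 0.15 ]
head side [0.782 0.055 0.31 ] head scene [0.756 0.084 0.33 ] lens side [0.732 0.089 0.3  ]
scene (336.9621467590332, 284.3047161102295) (27.644933700561523, 31.655351638793945) [0.774 0.079 0.008]
side (244.64308738708496, 238.7383975982666) (29.3544921875, 34.558982849121094) [0.78  0.08  0.008]
[[-0.001 -0.93  -0.369]
 [ 0.001 -0.369  0.929]
 [-1.     0.     0.001]]
```

```bash
cat >> h.py <<'E'
def plan(p,zang,n,nt=None):
    """rows to bring TCP to p with tool z at world angle zang (deg), n rows, turn spread over first nt"""
    o=get_obs(); R=toolR(o); q=np.array(o["tool_pos"]); cur=np.degrees(np.arctan2(R[1,2],R[0,2]))
    d=-(zang-cur); d=(d+180)%360-180; nt=nt or n
    print("at",(q*1000).round(1),"zang",round(cur,2),"F",np.round(o["force"],1),"open",round(o["opening"]*1000,1),"t",round(o["clock"],2))
    st=(np.array(p)-q)/n*1000
    for i in range(n):
        t=d/nt if i<nt else 0
        print((R.T@st).round(1).tolist(),round(t,2)); R=R@Ro.from_euler("x",t,degrees=True).as_matrix()
E
python3 -c "
from h import *
plan((.46,-.22,.2),84.5,10,5)"
```

```text
at [ 248.8 -627.1  225.8] zang 111.64 F [-0.5  0.1 -0.6] open 87.4 t 0.15
[2.6, -34.6, 30.0] 5.43
[2.6, -31.6, 33.2] 5.43
[2.6, -28.4, 36.0] 5.43
[2.6, -24.8, 38.6] 5.43
[2.6, -21.1, 40.7] 5.43
[2.6, -17.1, 42.5] 0
[2.6, -17.1, 42.5] 0
[2.6, -17.1, 42.5] 0
[2.6, -17.1, 42.5] 0
[2.6, -17.1, 42.5] 0
```

Request:
arm_command --commands '[3, -35, 30, 5.4, 100, 3, -32, 33, 5.4, 100, 3, -28, 36, 5.4, 100, 3, -25, 39, 5.4, 100, 3, -21, 41, 5.4, 100]'

```text
clock: 0.78
tool_pos: [0.3566, -0.4196, 0.208]
orientation: [47.3, 89.7, 130.8]
force: [0.1, -0.7, 0.3]
opening: 0.0879
```

Request:
arm_command --commands '[3, -17, 42, 0, 100, 3, -17, 42, 0, 100, 3, -17, 42, 0, 100, 3, -17, 42, 0, 100, 0, 0, 0, 0, 100]'

```text
clock: 1.4
tool_pos: [0.446, -0.2524, 0.1955]
orientation: [43.1, 89.7, 126.7]
force: [-0.7, 0.6, -0.5]
opening: 0.0879
```

```bash
python3 -c "
from h import *
s=snap('wrist','w1')
plan((.46,-.22,.2),84.5,3)
for p in ((-42,-37,40),(-42,37,40),(40,-37,2),(40,37,2),(-119,0,107),(-40,0,45)):
  r=np.radians(-5.5);c,n=np.cos(r),np.sin(r);w=(.547+(c*p[0]-n*p[1])/1e3,-.228+(n*p[0]+c*p[1])/1e3,p[2]/1e3);print(p,proj(s,w).round(1))
"
```

```text
at [ 445.5 -253.3  195.6] zang 83.56 F [-0.6  0.5  0.4] open 87.6 t 1.45
[-1.4, -3.5, 11.6] -0.31
[-1.4, -3.6, 11.5] -0.31
[-1.4, -3.7, 11.5] -0.31
(-42, -37, 40) [314.5 227.8]
(-42, 37, 40) [379.1 226.8]
(40, -37, 2) [315.7 272.1]
(40, 37, 2) [370.5 271.3]
(-119, 0, 107) [356.  176.2]
(-40, 0, 45) [347.2 230.7]
```

View pics/w1.png

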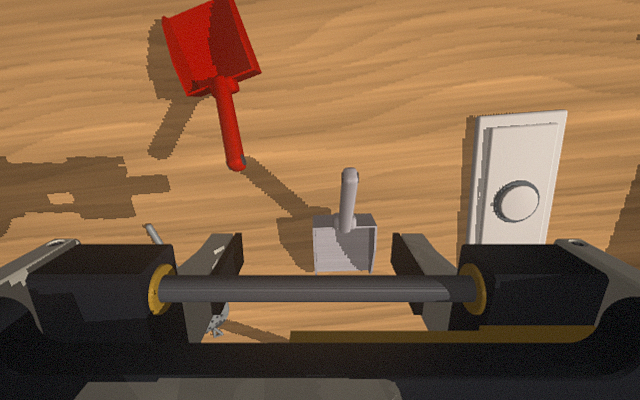

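The wrist view shows the scoop: pan back top corners near (313,216) and (376,214), front corners near (314,272) and (374,271), and handle end near (349,169). The top of the picture is towards the robot.

```bash
python3 -c "
from h import *
s=load('w1')
f=s['frame'];print('cam',ray(s,0,0)[0].round(3))
for p,z in (((313,217),.04),((376,214.5),.04),((314,272),.01),((374.5,271),.01),((349.5,169),.105),((347.5,229),.047)): print(p,onz(s,*p,z).round(4))
cv2.imwrite('pics/w1c.png',cv2.resize(f[155:285,295:395],None,fx=5,fy=5,interpolation=cv2.INTER_CUBIC)[:600])
"
```

```text
cam [ 0.363 -0.244  0.354]
(313, 217) [ 0.4883 -0.261   0.04  ]
(376, 214.5) [ 0.4933 -0.1899  0.04  ]
(314, 272) [ 0.5779 -0.2703  0.01  ]
(374.5, 271) [ 0.5854 -0.1908  0.01  ]
(349.5, 169) [ 0.4221 -0.2214  0.105 ]
(347.5, 229) [ 0.5042 -0.2238  0.047 ]
```

View pics/w1c.png

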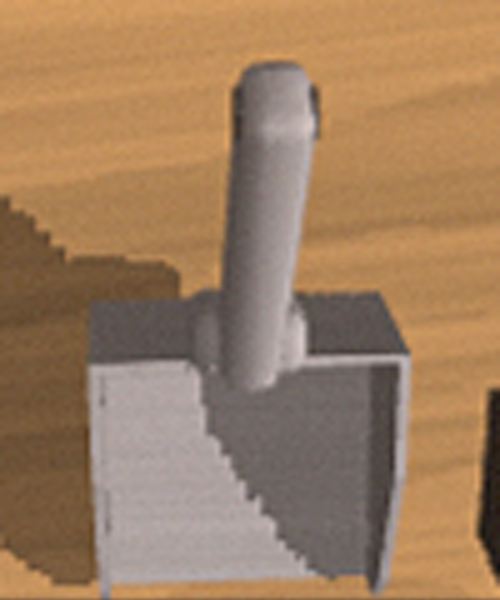

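```bash
python3 -c "
from h import *
s=load('w1')
for p,z in (((313,228),.04),((377,226),.04),((350,169),.107),((350,180.5),.107),((344.5,230.5),.043)): print(p,onz(s,*p,z).round(4))
x,y,yaw=.546,-.2285,-3.
for q in ((-42,-37,40),(-42,37,40),(40,-37,2),(40,37,2),(-119,0,107),(-40,0,45),(-88,-7,74.5+11),(-88,7,74.5+11)):
  r=np.radians(yaw);c,n=np.cos(r),np.sin(r);w=(x+(c*q[0]-n*q[1])/1e3,y+(n*q[0]+c*q[1])/1e3,q[2]/1e3);u=proj(s,w);print(q,u.round(1),((u-[295,155])*5).round(0))
c=np.cos(np.radians(yaw));n=np.sin(np.radians(yaw));print('grip',x-.088*c,y-.088*n)
plan((x-.088*c,y-.088*n,.2),90+yaw,3)
"
```

```text
(313, 228) [ 0.5017 -0.2626  0.04  ]
(377, 226) [ 0.5075 -0.1895  0.04  ]
(350, 169) [ 0.4217 -0.2212  0.107 ]
(350, 180.5) [ 0.4318 -0.222   0.107 ]
(344.5, 230.5) [ 0.5075 -0.2271  0.043 ]
(-42, -37, 40) [312.5 228.4] [ 87. 367.]
(-42, 37, 40) [377.  224.8] [410. 349.]
(40, -37, 2) [316.6 272.5] [108. 587.]
(40, 37, 2) [371.4 269.6] [382. 573.]
(-119, 0, 107) [349.2 175.3] [271. 102.]
(-40, 0, 45) [345.2 230. ] [251. 375.]
(-88, -7, 85.5) [340.3 201.9] [227. 235.]
(-88, 7, 85.5) [355.  201.1] [300. 230.]
grip 0.45812060094159757 -0.22389443585062097
at [ 445.5 -253.3  195.6] zang 83.56 F [-0.6  0.5  0.4] open 87.6 t 1.45
[-1.4, -3.1, 10.2] -1.15
[-1.4, -3.3, 10.1] -1.15
[-1.4, -3.5, 10.1] -1.15
```

Request:
arm_command --commands '[-1, -3, 10, -1.1, 100, -1, -3, 10, -1.1, 100, 0, -4, 11, -1, 100, 30, 0, 0, 0, 100, 30, 0, 0, 0, 100]'

```text
clock: 2.08
tool_pos: [0.4603, -0.2227, 0.139]
orientation: [-37.5, 89.8, 49.4]
force: [-0.0, -0.9, -1.7]
opening: 0.0875
```

```bash
python3 -c "
from h import *
plan((.458,-.223,.0555),86.5,5)"
```

```text
at [ 460.3 -222.7  139. ] zang 86.89 F [-0.  -0.9 -1.7] open 87.5 t 2.08
[16.7, 0.5, -0.1] 0.08
[16.7, 0.5, -0.1] 0.08
[16.7, 0.5, -0.1] 0.08
[16.7, 0.5, -0.1] 0.08
[16.7, 0.5, -0.1] 0.08
```

Request:
arm_command --commands '[20, 0, 0, 0, 100, 20, 0, 0, 0, 100, 20, 0, 0, 0, 100, 18, 2, 0, 0, 100, 0, 0, 0, 0, 100]'

```text
clock: 2.7
tool_pos: [0.4578, -0.2213, 0.0569]
orientation: [13.4, 89.8, 100.4]
force: [-0.6, 0.5, 0.7]
opening: 0.0877
```

```bash
python3 -c "
from h import *
plan((.458,-.223,.0555),86.5,1)"
```

```text
at [ 457.8 -221.3   56.9] zang 86.97 F [-0.6  0.5  0.7] open 87.7 t 2.7
[1.4, -0.3, -1.7] 0.47
```

Request:
arm_command --commands '[1.4, 0, -1, 0.4, 45, 0, 0, 0, 0, 20, 0, 0, 0, 0, 0, 0, 0, 0, 0, 0, 0, 0, 0, 0, 0]'

```text
clock: 3.32
tool_pos: [0.4598, -0.2225, 0.0581]
orientation: [-51.6, 89.7, 34.9]
force: [-0.1, 0.1, -0.0]
opening: 0.0433
```

Request:
arm_command --commands '[0, 0, 0, 0, 0, 0, 0, 0, 0, 0, -10, 0, 0, 0, 0, -15, 0, 0, 0, 0, 0, 0, 0, 0, 0]'

```text
clock: 3.95
tool_pos: [0.4592, -0.2226, 0.0844]
orientation: [-41.0, 89.8, 45.6]
force: [-0.9, 0.4, -1.6]
opening: 0.0136
```

```bash
python3 -c "
from h import *
s=snap('wrist','w2');b=snap('side','b2')
o=get_obs();print(o)
c=b['frame'][150:250,320:420];cv2.imwrite('pics/v2.png',np.vstack([s['frame'],np.hstack([cv2.resize(c,(200,200)),np.zeros((200,440,3),np.uint8)])]))
"
```

```text
{'clock': 4.05, 'joint_pos': array([ -3.91340225,  13.40877312, -30.61492522,  -0.25884433,
       -45.94556759, -89.34227738]), 'qvel': array([ 0.0638502 ,  0.63743679, -0.42343025, -0.04614388,  0.22941321,
        0.08481884]), 'tau': array([ 2.50478560e-02, -4.28775215e+01,  2.33557034e+01,  5.63247532e+00,
       -2.30183493e-02, -2.32188568e-04]), 'tool_pos': array([ 0.45835657, -0.22237135,  0.08315708]), 'orientation': array([-9.94665371, 89.81140458, 76.6177312 ]), 'force': array([-0.35903697, -0.2847546 , -0.82582966]), 'moment': array([-0.02874705,  0.08583507, -0.00107344]), 'opening': 0.014175855182991502}
```

View pics/v2.png

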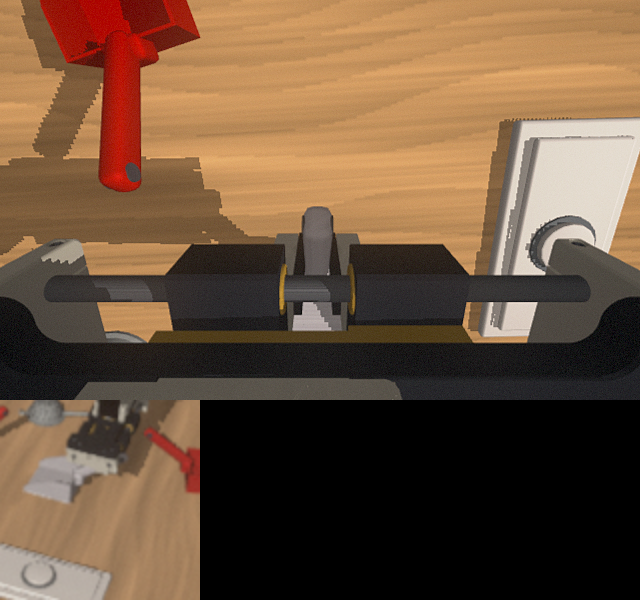

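The scoop is held and clear of the table, with the handle pinched centrally at (318,230). I carry it towards the tub and look on the way.

Request:
arm_command --commands '[-30, 0, 10, 0, 0, -30, 0, 30, 0, 0, -30, 0, 40, 0, 0, -20, 0, 45, 0, 0, 0, 0, 45, 0, 0]'

```text
clock: 4.68
tool_pos: [0.4667, -0.0504, 0.1933]
orientation: [56.5, 89.5, 142.7]
force: [1.1, 0.5, -2.1]
opening: 0.0139
```

Request:
arm_command --commands '[0, 0, 45, 0, 0, 0, 0, 45, 0, 0, 0, 0, 40, 0, 0, 0, 0, 20, 0, 0, 0, 0, 0, 0, 0]'

```text
clock: 5.3
tool_pos: [0.4746, 0.1067, 0.1914]
orientation: [69.8, 89.4, 156.2]
force: [-0.6, -0.1, -1.1]
opening: 0.0141
```

```bash
python3 -c "
from h import *
s=snap('wrist','w3')
plan((.46,.09,.2),80,1)
T=lambda p,x=.554,y=.243,yaw=-9.5:(x+(np.cos(np.radians(yaw))*p[0]-np.sin(np.radians(yaw))*p[1])/1e3,y+(np.sin(np.radians(yaw))*p[0]+np.cos(np.radians(yaw))*p[1])/1e3,p[2]/1e3)
for p in ((-100,-47,55),(-100,47,55),(100,-47,55),(100,47,55)): print(p,proj(s,T(p)).round(1))
"
```

```text
at [474.4 106.  191.4] zang 86.35 F [ 0.7 -0.7 -2.3] open 13.8 t 5.35
[-8.6, 13.4, -16.9] 6.35
(-100, -47, 55) [421.4 153.4]
(-100, 47, 55) [513.  162.9]
(100, -47, 55) [386.8 319.3]
(100, 47, 55) [463.7 325.8]
```

View pics/w3.png

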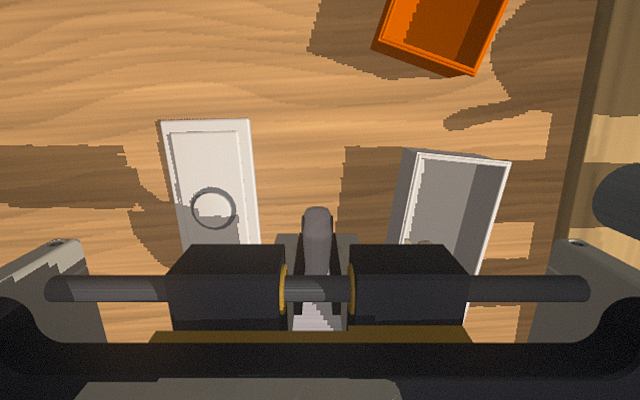

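The wrist view shows the tub's near rim corners at about (418,152) and (511,161), within about 3 px of my estimate. I now refine its edges numerically.

```bash
python3 -c "
from h import *
s=load('w3');f=s['frame'].astype(int);br=(f.min(2)>165)&(f.max(2)-f.min(2)<35)
m=np.zeros_like(br);m[140:290,395:520]=br[140:290,395:520]
P=lambda u,v:onz(s,u,v,.055)[:2]
R=np.array([P(np.where(m[r])[0].max()+.5,r) for r in range(175,255,4) if m[r].any()])
L=np.array([P(np.where(m[r])[0].min()-.5,r) for r in range(175,232,4) if m[r].any()])
N=np.array([P(c,np.where(m[:,c])[0].min()-.5) for c in range(425,506,4) if m[:,c].any()])
for n,A in (('R',R),('L',L),('N',N)):
  vx,vy,x,y=cv2.fitLine(A.astype(np.float32),cv2.DIST_HUBER,0,1e-4,1e-4).ravel();res=(A-[x,y])@[-vy,vx]
  print(n,len(A),'ang',np.degrees(np.arctan2(vy,vx)).round(2),'pt',x.round(4),y.round(4),'res mm',(np.abs(res).max()*1e3).round(1))
"
```

```text
R 20 ang -9.49 pt 0.5171 0.2945 res mm 0.4
L 15 ang -9.76 pt 0.5022 0.1992 res mm 0.5
N 21 ang 80.64 pt 0.4535 0.2566 res mm 0.5
```

```bash
python3 -c "
from h import *
s=load('w3');o=get_obs();R=toolR(o);q=np.array(o['tool_pos'])
for p in ((277.5,234),(358,234)): print((R.T@(onz(s,*p,q[2]-.017)-q)*1000).round(1))
for n in('scene0','side0'):
  t=load(n);hsv=cv2.cvtColor(t['frame'],cv2.COLOR_BGR2HSV);m=cv2.inRange(hsv,(65,80,20),(95,255,255));k,l,st,ce=cv2.connectedComponentsWithStats(m);i=1+st[1:,4].argmax();print(n,st[i],ce[i].round(1))
  ys,xs=np.where(l==i)
  for z in (.08,.15): 
    pts=np.array([onz(t,x,y,z) for x,y in zip(xs,ys)]);print(z,'ymin',pts[pts[:,1].argmin()].round(3),'mean',pts.mean(0).round(3))
plan((.4354,.2622,.19),80.5,5)
"
```

```text
[ 16.9   0.7 -24.9]
[17.1  0.6 27.1]
scene0 [   0    0   50   85 2256] [26.3 46.7]
0.08 ymin [-1.199 -1.511  0.08 ] mean [-0.728 -1.322  0.08 ]
0.15 ymin [-1.062 -1.434  0.15 ] mean [-0.616 -1.255  0.15 ]
side0 [310 352   9  23  93] [313.5 363.5]
0.08 ymin [0.446 0.399 0.08 ] mean [0.43  0.422 0.08 ]
0.15 ymin [0.432 0.434 0.15 ] mean [0.417 0.455 0.15 ]
at [474.4 106.  191.4] zang 86.35 F [ 0.7 -0.7 -2.3] open 13.8 t 5.35
[0.5, 9.8, 30.7] 1.17
[0.5, 10.4, 30.5] 1.17
[0.5, 11.0, 30.3] 1.17
[0.5, 11.6, 30.0] 1.17
[0.5, 12.2, 29.8] 1.17
```

Request:
arm_command --commands '[0, 10, 31, 1.2, 0, 0, 10, 31, 1.2, 0, 0, 11, 30, 1.2, 0, 0, 12, 30, 1.2, 0, 0, 12, 30, 1.2, 0]'

```text
clock: 5.98
tool_pos: [0.4348, 0.2605, 0.1904]
orientation: [93.2, 89.2, 172.9]
force: [1.0, 1.0, -0.4]
opening: 0.0138
```

```bash
python3 -c "
from h import *
plan((.4354,.2622,.19),80.5,2)"
```

```text
at [434.8 260.5 190.4] zang 79.69 F [ 1.   1.  -0.4] open 13.8 t 5.97
[0.2, -0.1, 0.9] -0.41
[0.2, -0.1, 0.9] -0.41
```

Request:
arm_command --commands '[0, 0, 1, -0.5, 0, 0, 0, 0, -0.3, 0]'

```text
clock: 6.22
tool_pos: [0.4347, 0.2611, 0.1897]
orientation: [97.1, 89.2, 177.6]
force: [0.7, 0.7, -2.2]
opening: 0.0141
```

```bash
python3 -c "
from h import *
plan((.4354,.2622,.19),80.5,1)
o=get_obs();print(toolR(o).round(4).tolist())
a=snap('scene','a4');b=snap('side','b4')
ra=(335,165,130,95);rb=(215,190,140,110)
c=lambda s,r,k:cv2.resize(s['frame'][r[1]:r[1]+r[3],r[0]:r[0]+r[2]],None,fx=k,fy=k,interpolation=cv2.INTER_CUBIC)
A=c(a,ra,4);B=c(b,rb,4);print(A.shape,B.shape)
B=c(b,rb,4);cv2.imwrite('pics/b4c.png',B);cv2.imwrite('pics/a4c.png',A)
q=np.array(o['tool_pos']);d=np.array([.9863,-.165,0]);n=np.array([.165,.9863,0])
W=lambda p:q+d*.087+[0,0,-.057]+(d*p[0]+n*p[1])/1e3+[0,0,p[2]/1e3]
for p in ((40,-36,2),(40,36,2),(-42,37,40),(-42,-37,40),(-42,37,0),(-119,0,100)): print(p,((proj(a,W(p))-ra[:2])*4).round(0),((proj(b,W(p))-rb[:2])*4).round(0))
"
```

```text
at [434.7 261.1 189.7] zang 80.55 F [ 0.7  0.7 -2.2] open 14.1 t 6.22
[-0.3, -0.5, 1.2] 0.05
[[-0.0143, -0.9863, 0.1642], [0.0006, 0.1642, 0.9864], [-0.9999, 0.0142, -0.0018]]
(380, 520, 3) (440, 560, 3)
(40, -36, 2) [110. 180.] [326. 284.]
(40, 36, 2) [189. 182.] [265. 364.]
(-42, 37, 40) [190.  85.] [379. 381.]
(-42, -37, 40) [110.  83.] [440. 293.]
(-42, 37, 0) [185. 111.] [381. 422.]
(-119, 0, 100) [154. -22.] [532. 321.]
```

View pics/b4c.png

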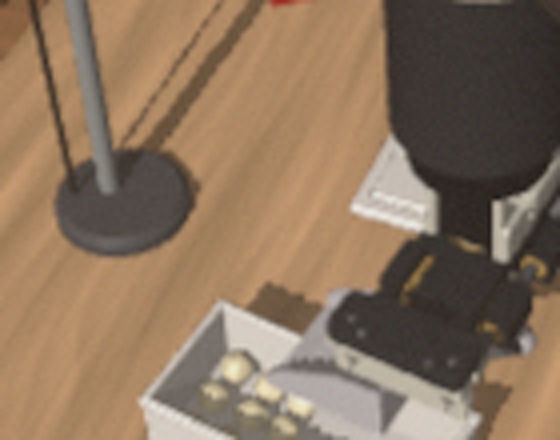

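The side crop shows the held scoop over the near half of the tub, with its front corner near (265,372). The lumps lie ahead of it at about (205–310, 365–425), so I descend.

```bash
python3 -c "
from h import *
plan((.4344,.2623,.08),80.5,5)"
```

```text
at [434.9 261.  189.9] zang 80.5 F [-0.2 -0.9 -0.8] open 13.8 t 6.33
[22.0, -0.2, 0.3] -0.0
[22.0, -0.2, 0.3] -0.0
[22.0, -0.2, 0.3] -0.0
[22.0, -0.2, 0.3] -0.0
[22.0, -0.2, 0.3] -0.0
```

Request:
arm_command --commands '[22, 0, 1, 0, 0, 22, 0, 0, 0, 0, 22, 0, 0, 0, 0, 22, 0, 0, 0, 0, 18, 0, 0, 0, 0]'

```text
clock: 6.95
tool_pos: [0.436, 0.2586, 0.0831]
orientation: [77.2, 89.3, 157.4]
force: [-0.6, -0.0, -1.6]
opening: 0.014
```

```bash
cat >> h.py <<'E'
def tubpos(dx=.087,dz=.057):
    o=get_obs();q=np.array(o["tool_pos"]);R=toolR(o);d=np.array([.9863,-.165,0]);n=np.array([.165,.9863,0])
    r=q+d*dx-[.5525,.2405,dz]; print("s,lat,h",(np.array([r@d,r@n,r[2]])*1000).round(1),"zang",np.degrees(np.arctan2(R[1,2],R[0,2])).round(2),"tilt",np.degrees(R[2,1]).round(2),"F",o["force"].round(1),"M",o["moment"].round(2),"open",o["opening"].round(4),"t",o["clock"])
E
python3 -c "
from h import *
tubpos()"
```

```text
Traceback (most recent call last):
  File "h.py", line 29, in tubpos
    r=q+d*dx-[.5525,.2405,dz]; print("s,lat,h",(np.array([r@d,r@n,r[2]])*1000).round(1),"zang",np.degrees(np.arctan2(R[1,2],R[0,2])).round(2),"tilt",np.degrees(R[2,1]).round(2),"F",o["force"].round(1),"M",o["moment"].round(2),"open",o["opening"].round(4),"t",o["clock"])
                                                                                                                                                                                                                                         ^^^^^^^^^^^^^^^^^^
AttributeError: 'float' object has no attribute 'round'
```

```bash
sed -i 's/o\["opening"\].round(4)/round(o["opening"],4)/' h.py
python3 -c "
from h import *
tubpos()"
```

```text
s,lat,h [-30.9  -1.4  26.1] zang 80.18 tilt 0.65 F [-0.6 -0.  -1.6] M [-0.11 -0.01 -0.04] open 0.014 t 6.95
```

Request:
arm_command --commands '[4, 1.5, 2.5, 0, 0, 4, 0.5, 1.5, 0, 0, 3, 0, 0.5, 0, 0]'

```text
clock: 7.32
tool_pos: [0.4391, 0.2627, 0.0756]
orientation: [49.9, 89.6, 130.1]
force: [2.4, -2.2, 5.7]
opening: 0.0136
```

```bash
python3 -c "
from h import *
tubpos()"
```

```text
s,lat,h [-28.5   3.2  18.6] zang 80.19 tilt 0.28 F [ 2.4 -2.2  5.7] M [-0.82 -0.66 -0.06] open 0.0136 t 7.325
```

Request:
arm_command --commands '[-4, 0, -1, 0, 0, 0, -5, 0, 0, 0, 2, -4, 0, 0, 0]'

```text
clock: 7.7
tool_pos: [0.4488, 0.2601, 0.0793]
orientation: [32.6, 89.6, 112.8]
force: [0.1, 0.5, -1.6]
opening: 0.014
```

```bash
python3 -c "
from h import *
tubpos()
b=snap('side','b5');w=snap('wrist','w5')
rb=(225,240,130,100)
c=cv2.resize(b['frame'][rb[1]:rb[1]+rb[3],rb[0]:rb[0]+rb[2]],None,fx=6,fy=6,interpolation=cv2.INTER_CUBIC)
cv2.imwrite('pics/b5c.png',c)
"
```

```text
s,lat,h [-18.5   2.2  22.3] zang 80.15 tilt 0.23 F [ 0.1  0.5 -1.6] M [-0.05  0.12  0.01] open 0.014 t 7.7
```

View pics/b5c.png

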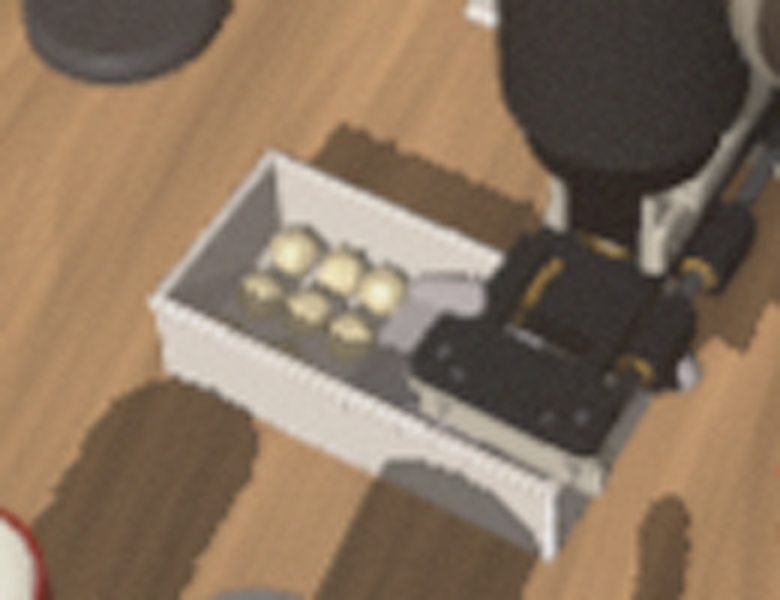

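The side crop shows the scoop inside the tub with its lip just short of the nearest lumps at about (380,290) and (350,325), and the contact force is gone. I continue down and forward.

Request:
arm_command --commands '[4, 0, 0, 0, 0, 4, -1, 0, 0, 0, 4, -4, 0, 0, 0, 3, -4, 0, 0, 0]'

```text
clock: 8.3
tool_pos: [0.4565, 0.2592, 0.0659]
orientation: [44.3, 89.5, 124.5]
force: [-16.3, 0.0, 29.2]
opening: 0.0139
```

```bash
python3 -c "
from h import *
tubpos()"
```

```text
s,lat,h [-10.8   2.6   8.9] zang 80.21 tilt 0.32 F [-16.3   0.   29.2] M [ 0.15  5.82 -0.06] open 0.0139 t 8.3
```

Request:
arm_command --commands '[-3, 0, 0, 0, 0, 0, 0, 0, 0, 0]'

```text
clock: 8.55
tool_pos: [0.4565, 0.2595, 0.069]
orientation: [41.8, 89.5, 122.0]
force: [0.4, -0.2, -1.6]
opening: 0.0138
```

```bash
python3 -c "
from h import *
tubpos()
b=snap('side','b6');a=snap('scene','a6')
c=lambda s,r,k:cv2.resize(s['frame'][r[1]:r[1]+r[3],r[0]:r[0]+r[2]],None,fx=k,fy=k,interpolation=cv2.INTER_CUBIC)
rb=(235,255,85,75);ra=(345,190,55,75)
cv2.imwrite('pics/v6.png',np.hstack([c(b,rb,5.6),c(a,ra,5.6)]))
"
```

```text
s,lat,h [-10.8   2.9  12. ] zang 80.24 tilt 0.31 F [ 0.4 -0.2 -1.6] M [-0.05  0.05  0.04] open 0.0138 t 8.55
```

View pics/v6.png

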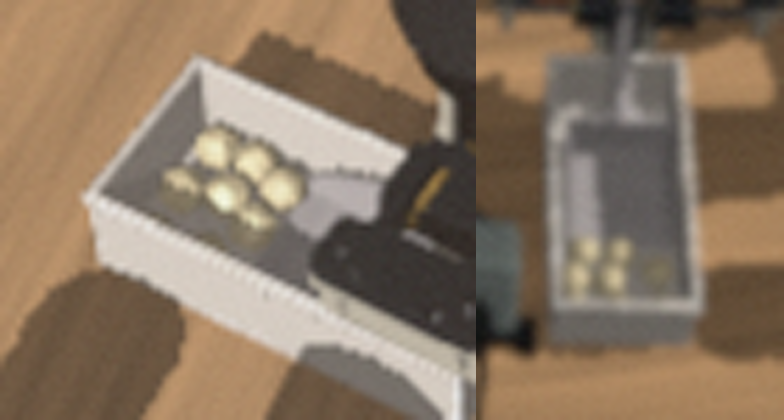

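The two crops show the pan inside the tub between the walls, with its lip at the first lumps, which have shifted slightly. The 29 N contact with friction of about 0.55 fits the pan touching the floor at TCP z ≈ 66 mm, so the scoop hangs about 6 mm lower than I assumed. I go on just at floor level.

Request:
arm_command --commands '[2, -2, -0.5, 0, 0, 0, -6, 0, 0, 0, 0, -6, 0, 0, 0]'

```text
clock: 9.02
tool_pos: [0.4698, 0.2563, 0.0664]
orientation: [55.6, 89.5, 135.9]
force: [-3.0, 0.5, 3.7]
opening: 0.014
```

```bash
python3 -c "
from h import *
tubpos(dz=.063)"
```

```text
s,lat,h [2.9 1.9 3.4] zang 80.27 tilt 0.39 F [-3.   0.5  3.7] M [ 0.13  1.07 -0.03] open 0.014 t 9.025
```

Request:
arm_command --commands '[0, -6, 0, 0, 0, -0.2, -6, 0, 0, 0, 0, -6, 0, 0, 0, -0.2, -6, 0, 0, 0, 0, -5, 0, 0, 0]'

```text
clock: 9.65
tool_pos: [0.4988, 0.2508, 0.0667]
orientation: [69.0, 89.4, 149.3]
force: [-4.8, 0.5, 6.6]
opening: 0.0139
```

```bash
python3 -c "
from h import *
tubpos(dz=.063)"
```

```text
s,lat,h [32.4  1.3  3.7] zang 80.23 tilt 0.53 F [-4.8  0.5  6.6] M [ 0.16  1.83 -0.06] open 0.0139 t 9.65
```

Request:
arm_command --commands '[-0.2, -5, 0, 0, 0, -0.2, -5, 0.3, 0, 0, 0, -5, 0.2, 0, 0, 0, -4, 0, 0, 0]'

```text
clock: 10.15
tool_pos: [0.5168, 0.2474, 0.0678]
orientation: [80.1, 89.3, 160.3]
force: [-3.6, 0.2, 4.0]
opening: 0.0137
```

```bash
python3 -c "
from h import *
tubpos(dz=.063)
b=snap('side','b7');a=snap('scene','a7')
c=lambda s,r,k:cv2.resize(s['frame'][r[1]:r[1]+r[3],r[0]:r[0]+r[2]],None,fx=k,fy=k,interpolation=cv2.INTER_CUBIC)
rb=(235,255,85,75);ra=(345,190,55,75)
cv2.imwrite('pics/v7.png',np.hstack([c(b,rb,5.6),c(a,ra,5.6)]))
"
```

```text
s,lat,h [50.7  0.9  4.8] zang 80.2 tilt 0.71 F [-3.6  0.2  4. ] M [ 0.17  1.57 -0.01] open 0.0137 t 10.15
```

View pics/v7.png

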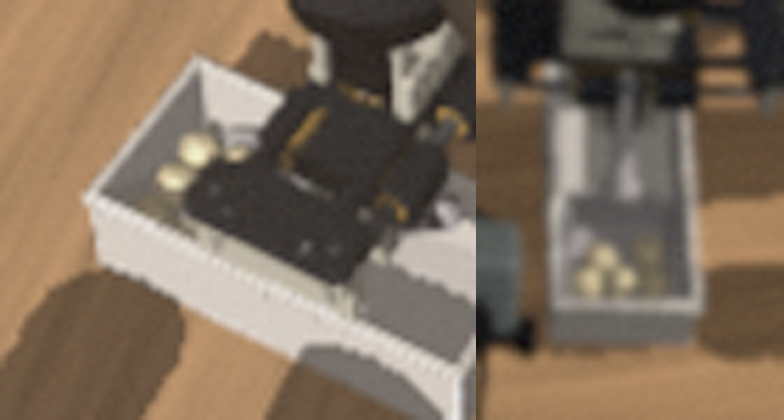

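The crops show the pan almost at the far wall with the lumps gathered in front of and inside it. That was my last viewable picture, so checks are numeric from here. I push the last few mm.

Request:
arm_command --commands '[0, -4, 0.3, 0, 0, 0, -4, 0, 0, 0, 0, 0, 0, 0, 0]'

```text
clock: 10.62
tool_pos: [0.5248, 0.2461, 0.0678]
orientation: [82.5, 89.3, 162.7]
force: [-2.5, 0.2, 2.7]
opening: 0.0136
```

```bash
python3 -c "
from h import *
tubpos(dz=.063)"
```

```text
s,lat,h [58.8  0.9  4.8] zang 80.18 tilt 0.73 F [-2.5  0.2  2.7] M [0.1  0.89 0.01] open 0.0136 t 10.625
```

Request:
arm_command --commands '[0, -3, 0, 0, 0, 0, -3, 0, 0, 0]'

```text
clock: 10.88
tool_pos: [0.5254, 0.2453, 0.068]
orientation: [90.4, 88.8, 170.5]
force: [-23.0, 9.3, 15.8]
opening: 0.0137
```

```bash
python3 -c "
from h import *
tubpos(dz=.063)"
```

```text
s,lat,h [59.5  0.3  5. ] zang 80.15 tilt 1.18 F [-23.    9.3  15.8] M [3.11 8.26 0.22] open 0.0137 t 10.875
```

Request:
arm_command --commands '[0, 2, 0, 0, 0, 0, 2, 0, 0, 0, -1, 3, 0, 0, 0, 0, 4, 0, 0, 0, 0, 3, 0, 0, 0]'

```text
clock: 11.5
tool_pos: [0.5116, 0.2475, 0.0681]
orientation: [91.3, 88.9, 171.5]
force: [0.3, -0.7, -2.4]
opening: 0.0141
```

```bash
python3 -c "
from h import *
tubpos(dz=.063);print(toolR(get_obs()).round(4).tolist())"
```

```text
s,lat,h [45.5  0.2  5.1] zang 80.13 tilt 1.14 F [ 0.3 -0.7 -2.4] M [-0.07 -0.21 -0.01] open 0.0141 t 11.5
[[-0.0197, -0.985, 0.1714], [0.003, 0.1714, 0.9852], [-0.9998, 0.0199, -0.0005]]
```

Request:
arm_command --commands '[-3, 0, 0, 0, 0, -6, 0, 0, 0, 0, -8, 0, 0, 0, 0, -10, 0, 0, 0, 0, -10, 0, 0, 0, 0]'

```text
clock: 12.12
tool_pos: [0.5118, 0.247, 0.1071]
orientation: [94.3, 88.8, 174.4]
force: [0.5, 0.9, -2.3]
opening: 0.0135
```

Request:
arm_command --commands '[-12, 0, 0, 0, 0, -12, 0, 0, 0, 0, -12, 0, 0, 0, 0, -10, 0, 0, 0, 0, -6, 0, 0, 0, 0]'

```text
clock: 12.75
tool_pos: [0.5133, 0.2471, 0.164]
orientation: [89.8, 88.9, 169.9]
force: [0.2, 0.4, -4.0]
opening: 0.0139
```

Request:
arm_command --commands '[-3, 0, 0, 0, 0, 0, 0, 0, 0, 0, 0, 0, 0, 0, 0]'

```text
clock: 13.12
tool_pos: [0.5131, 0.2471, 0.167]
orientation: [90.4, 88.8, 170.5]
force: [0.1, 0.3, -2.9]
opening: 0.0138
```

```bash
python3 -c "
from h import *
tubpos(dz=.063)
ob=get_obs();q=np.array(ob['tool_pos'])
for n in('scene','side'):
  s=snap(n,n+'8');f=s['frame'];hsv=cv2.cvtColor(f,cv2.COLOR_BGR2HSV).astype(int);L=load(n+'0')['frame'];h0=cv2.cvtColor(L,cv2.COLOR_BGR2HSV).astype(int)
  x0,y0,x1,y1=(350,190,395,255) if n=='scene' else (235,235,330,335)
  if n=='scene': print('before lump hsv',h0[y0:y1,x0:x1][231-y0,364-x0],'wall',h0[200,361])
  yel=lambda h:((h[...,0]>18)&(h[...,0]<40)&(h[...,1]>35)&(h[...,2]>70)).astype(np.uint8)
  for nm,h in (('before',h0),('now',hsv)):
    m=yel(h)[y0:y1,x0:x1];k,l,st,ce=cv2.connectedComponentsWithStats(m);print(n,nm,[(ce[i]+[x0,y0]).round(0).tolist()+[int(st[i,4])] for i in range(1,k) if st[i,4]>3])
  d=np.array([.9863,-.165,0]);N=np.array([.165,.9863,0]);W=lambda p:q+d*.087+[0,0,-.063]+(d*p[0]+N*p[1]+np.array([0,0,p[2]]))/1e3
  print('pan corners',[proj(s,W(p)).round(0).tolist() for p in ((40,-35,2),(40,35,2),(-40,35,2),(-40,-35,2))])
"
```

```text
s,lat,h [ 47.1  -0.  104. ] zang 80.12 tilt 1.15 F [ 0.1  0.3 -2.9] M [0.03 0.08 0.03] open 0.0138 t 13.125
before lump hsv [ 21  63 193] wall [ 17  30 172]
scene before [[368.0, 236.0, 182]]
scene now [[373.0, 225.0, 259]]
pan corners [[363.0, 233.0], [382.0, 233.0], [381.0, 215.0], [362.0, 214.0]]
side before [[271.0, 285.0, 96], [284.0, 292.0, 203], [272.0, 297.0, 5]]
side now [[308.0, 236.0, 4], [316.0, 237.0, 4], [290.0, 240.0, 4], [311.0, 245.0, 7], [288.0, 251.0, 11], [315.0, 248.0, 5], [318.0, 251.0, 4], [266.0, 271.0, 96], [304.0, 272.0, 8], [298.0, 279.0, 4]]
pan corners [[271.0, 257.0], [256.0, 275.0], [282.0, 288.0], [297.0, 268.0]]
```

```bash
python3 -c "
from h import *
s=load('scene0');g=cv2.cvtColor(s['frame'],cv2.COLOR_BGR2HSV).astype(int);f=s['frame'].astype(int)
print('head BGR',f[235,340],f[244,343],f[220,343])
m=((f[...,0]>=f[...,2]-4)&(f.max(2)<150)&(f.max(2)>50)).astype(np.uint8)
w=m[222:256,326:362]
for r in w: print(''.join('.#'[v] for v in r))
b=load('side0');fb=b['frame'].astype(int)
print('side grey levels');
for r in fb[140:182:1,215:256]: print(''.join(' .:-=+*#%@'[min(9,int(v.sum()/3)//20)] if v[0]>=v[2]-6 else 'o' for v in r))
"
```

```text
head BGR [85 88 84] [66 70 66] [47 68 87]
....................................
....................................
....................................
....................................
....................................
....................................
..............##..#.................
............#########...............
........#################...........
.......###################..........
.......###################..........
.......###################..........
.......###################..........
.......###################..........
.......###################..........
.......###################..........
.......###################..........
.......###################..........
.......###################..........
.......###################..........
.......###################..........
.......###################..........
.......############..#####..........
.......###########...#####..........
.......###########....####..........
..........#####.##....#####.........
.............####.....####..........
........................#...........
......................
[... 1280 characters left out ...]
+++++++*+=oooooooooooooooooo
oooooooo=+=++++++++++=ooooooooooooooooooo
ooooooooo====++=+====oooooooooooooooooooo
oooooooooo=+++=+++==-oooooooooooooooooooo
oooooooooooo====+===ooooooooooooooooooooo
ooooooooooooo=++=+=-ooooooooooooooooooooo
oooooooooooooo=====oooooooooooooooooooooo
oooooooooooooo====ooooooooooooooooooooooo
oooooooooooooooo==ooooooooooooooooooooooo
oooooooooooooooo=oooooooooooooooooooooooo
oooooooooooooooo+oooooooooooooooooooooooo
ooooooooooooooooooooooooooooooooooooooooo
ooooooooooooooooooooooooooooooooooooooooo
ooooooooooooooooooooooooooooooooooooooooo
ooooooooooooooooo+ooooooooooooooooooooooo
oooooooooooooooo*oooooooooooooooooooooooo
ooooooooooooooooooooooooooooooooooooooooo
```

```bash
python3 -c "
from h import *
from scipy.optimize import brentq
def yaw(s,P,kind):
  P=np.array(P,np.float32);vx,vy,x,y=cv2.fitLine(P,cv2.DIST_HUBER,0,1e-3,1e-3).ravel();res=np.abs((P-[x,y])@[-vy,vx]).max()
  N=np.cross(ray(s,x-20*vx,y-20*vy)[1],ray(s,x+20*vx,y+20*vy)[1]);N/=np.linalg.norm(N)
  V=(lambda a:np.array([np.cos(a)*.866,np.sin(a)*.866,.5])) if kind=='len' else (lambda a:np.array([-np.sin(a),np.cos(a),0]))
  a=np.radians(np.linspace(-40,40,1601));g=np.array([N@V(t) for t in a]);i=np.where(g[:-1]*g[1:]<0)[0];return np.degrees(a[i]).round(1),'res',res.round(2),len(P)
def cross(s,pts_dir,thr_fn):
  pass
a=load('scene0');b=load('side0')
# saturation-like channel: R-B separates wood from grey
ca=a['frame'][...,2].astype(float)-a['frame'][...,0];cb=b['frame'][...,2].astype(float)-b['frame'][...,0]
def sub(line,lo,hi,rising):
  v=line[lo:hi];
  t=(np.percentile(v,15)+np.percentile(v,85))/2
  for i in range(len(v)-1):
    if (v[i]-t)*(v[i+1]-t)<=0 and (v[i+1]>v[i])==rising: return lo+i+(t-v[i])/(v[i+1]-v[i]+1e-9)
A=lambda it:[p for p in it if p[0] is not None and p[1] is not None]
print('scene left',yaw(a,A([(sub(ca[r],327,340,False),r) for r in range(232,243)]),'len'))
print('scene right',yaw(a,A([(sub(ca[r],346,360,True),r) for r in range(232,243)]),'len'))
print('side rear',yaw(b,A([(c,sub(cb[:,c],138,158,False)) for c in range(225,235)]),'w'))
print('side upper-right',yaw(b,A([(c,sub(cb[:,c],136,160,False)) for c in range(239,248)]),'len'))
gb=b['frame'].sum(2).astype(float)
R=[(216+ (8+np.argmax(gb[r,224+ (r-155)-3:224+(r-155)+6])+ (r-155)-3),r) for r in range(155,164)]
print('side ridge',yaw(b,R,'len'))
for P in ((235.3,143.7),(222,154),(248.5,154),(237,164)): print(P,onz(b,*P,.335).round(3))
"
```

```text
scene left (array([-11.5]), 'res', np.float32(0.07), 11)
scene right (array([-13.2]), 'res', np.float32(0.18), 11)
side rear (array([-10.5]), 'res', np.float32(0.13), 10)
side upper-right (array([-11.6]), 'res', np.float32(0.07), 9)
side ridge (array([-9.6]), 'res', np.float32(0.29), 9)
(235.3, 143.7) [0.784 0.041 0.335]
(222, 154) [0.795 0.092 0.335]
(248.5, 154) [0.731 0.07  0.335]
(237, 164) [0.739 0.117 0.335]
```

```bash
python3 -c "
from h import *
def top(n,c0,c1):
  s=load(n);g=s['frame'].astype(float);sat=g[...,2]-g[...,0];col=sat[:,c0:c1].mean(1);
  v=col[185:232] if n!='w1' else col[155:190];b=185 if n!='w1' else 155
  t=(np.median(v[:8])+np.median(v[-8:]))/2;i=np.where((v[:-1]>t)&(v[1:]<=t))[0][0];return b+i+(v[i]-t)/(v[i]-v[i+1])
snap('wrist','w8')
o=get_obs();print('F',o['force'].round(1))
for n,c in (('w1',(347,353)),('w2',(315,321)),('w3',(315,321)),('w5',(315,321)),('w8',(315,321))):
  print(n,'top row',round(top(n,*c),1))
s=load('w1');yaw=np.radians(-3.5);c,n=np.cos(yaw),np.sin(yaw)
for q in ((-124.7,93),(-119,107),(-113.3,107),(-119,100)): print('w1 pred',q,proj(s,(.546+c*q[0]/1e3,-.2285+n*q[0]/1e3,q[1]/1e3)).round(1))
s=load('w8');R=toolR(o);p0=np.array(o['tool_pos'])
for th in (0,2,4,6):
  for q in ((-124.7,93),(-113.3,107)):
    v=np.array([q[0]+87,q[1]-77]);t=np.radians(th) # nose down: v rotates clockwise (x fwd,z up)
    u=np.array([v[0]*np.cos(t)+v[1]*np.sin(t),-v[0]*np.sin(t)+v[1]*np.cos(t)])
    print(th,q,proj(s,p0+R@np.array([-(u[1]+19)/1e3,-u[0]/1e3,0])).round(1))
"
```

```text
F [ 0.4 -0.  -2.1]
w1 top row 166.9
w2 top row 205.9
w3 top row 205.9
w5 top row 205.4
w8 top row 202.3
w1 pred (-124.7, 93) [348.6 165.3]
w1 pred (-119, 107) [350.5 175.3]
w1 pred (-113.3, 107) [350.6 181.7]
w1 pred (-119, 100) [349.6 173.4]
0 (-124.7, 93) [317.5 208.6]
0 (-113.3, 107) [317.5 246.8]
2 (-124.7, 93) [317.5 210.9]
2 (-113.3, 107) [317.5 250.2]
4 (-124.7, 93) [317.5 213.3]
4 (-113.3, 107) [317.6 253.7]
6 (-124.7, 93) [317.5 215.9]
6 (-113.3, 107) [317.6 257.2]
```

```bash
python3 -c "
from h import *
plan((.4762,.1407,.2487),78.5,12,4)"
```

```text
at [513.2 247.1 167. ] zang 80.12 F [ 0.4 -0.  -2.1] open 13.8 t 13.28
[-6.8, 1.7, -9.3] 0.4
[-6.8, 1.6, -9.3] 0.4
[-6.8, 1.5, -9.3] 0.4
[-6.8, 1.5, -9.3] 0.4
[-6.8, 1.4, -9.3] 0
[-6.8, 1.4, -9.3] 0
[-6.8, 1.4, -9.3] 0
[-6.8, 1.4, -9.3] 0
[-6.8, 1.4, -9.3] 0
[-6.8, 1.4, -9.3] 0
[-6.8, 1.4, -9.3] 0
[-6.8, 1.4, -9.3] 0
```

Request:
arm_command --commands '[-4, 0, -2, 0.4, 0, -7, 1, -5, 0.4, 0, -8, 2, -8, 0.4, 0, -8, 2, -10, 0.4, 0, -8, 2, -11, 0, 0]'

```text
clock: 13.9
tool_pos: [0.4991, 0.2107, 0.2041]
orientation: [94.8, 88.8, 173.2]
force: [0.4, -0.2, -3.4]
opening: 0.014
```

Request:
arm_command --commands '[-8, 2, -11, 0, 0, -8, 2, -11, 0, 0, -8, 2, -11, 0, 0, -8, 2, -11, 0, 0, -6, 1, -10, 0, 0]'

```text
clock: 14.52
tool_pos: [0.4786, 0.1554, 0.246]
orientation: [91.4, 88.9, 169.8]
force: [0.4, 0.3, -1.8]
opening: 0.0136
```

```bash
python3 -c "
from h import *
plan((.4762,.1407,.2487),78.5,3)"
```

```text
at [478.6 155.4 246. ] zang 78.4 F [ 0.4  0.3 -1.8] open 13.6 t 14.53
[-0.9, -0.2, -5.0] -0.03
[-0.9, -0.2, -5.0] -0.03
[-0.9, -0.2, -5.0] -0.03
```

Request:
arm_command --commands '[-1, 0, -6, 0, 0, -1, 0, -5, 0, 0, -1, 0, -3, 0, 0, 0, 0, -1, 0, 0, 0, 0, 0, 0, 0]'

```text
clock: 15.15
tool_pos: [0.4754, 0.1394, 0.2489]
orientation: [91.6, 88.9, 169.9]
force: [-0.1, -0.2, -3.3]
opening: 0.0138
```

```bash
python3 -c "
from h import *
plan((.4762,.1407,.2487),78.5,1)
o=get_obs();q=np.array(o['tool_pos']);R=toolR(o);print('tilt',np.degrees(R[2,1:]).round(2))
d=np.array([np.cos(np.radians(-11.5)),np.sin(np.radians(-11.5)),0]);N=np.array([-d[1],d[0],0])
W=lambda p:q+d*.084+[0,0,-.0637]+(d*p[0]+N*p[1]+np.array([0,0,p[2]]))/1e3
print('pan pt',W((0,0,15)).round(4))
a=snap('scene','a9');b=snap('side','b9');snap('wrist','w9')
def art(s,x0,y0,x1,y1):
  f=s['frame'].astype(int)
  for r in range(y0,y1):
    print(r,''.join('Y' if (p[2]-p[0]>28 and p[1]-p[0]>20 and p[2]-p[1]<22 and p[1]>75) else 'w' if p[2]-p[0]>24 else ('#' if p.mean()>150 else '+' if p.mean()>105 else '-' if p.mean()>60 else '.') for p in f[r,x0:x1]))
C=((40,-36,2),(40,36,2),(-42,37,40),(-42,-37,40),(-42,37,0))
print('scene corners',[proj(a,W(p)).round(1).tolist() for p in C]);print('side',[proj(b,W(p)).round(1).tolist() for p in C])
u=np.array([proj(a,W(p)) for p in C]).astype(int);art(a,u[:,0].min()-8,u[:,1].min()-4,u[:,0].max()+9,u[:,1].max()+8)
u=np.array([proj(b,W(p)) for p in C]).astype(int);art(b,u[:,0].min()-8,u[:,1].min()-10,u[:,0].max()+9,u[:,1].max()+8)
print('tub side');art(b,245,262,345,335)
"
```

```text
at [475.4 139.4 248.9] zang 78.37 F [-0.1 -0.2 -3.3] open 13.8 t 15.15
[0.2, -0.5, 1.5] -0.13
tilt [ 1.14 -0.03]
pan pt [0.5577 0.1226 0.2002]
scene corners [[330.5, 214.0], [351.3, 215.2], [352.7, 189.7], [331.6, 188.5], [351.9, 196.3]]
side [[300.6, 210.6], [285.5, 227.2], [312.1, 229.0], [327.3, 211.0], [312.3, 240.1]]
184 wwwwwwwwwwwwwwwwwww--++wwwwwwwwwwwwwwww
185 wwwwwwwwYwYwwYwwwww--++wwwwwwwwwwwwwwww
186 wwwwwwwwYYwYwwwwYww-+++wwwwwwwwwwwwwwww
187 wwwwwwwwwwwwYwwwww--++#+wwwwwwwwwwwwwww
188 wwwwwwwwwwYYwYwwww--++#+wwwwwwwwwwwwwww
189 wwwwwwwwwwwwwwwww---++##+wwwwwwwwwwwwww
190 wwwwwwwwwwww--------++##++wwwwwwwwwwwww
191 wwwwwwwwwww---------+++++++-+++wwwwwwww
192 wwwwwwwwwww-------------------+wwwwwwww
193 wwwwwwwwwww-------------------+wwwwwwww
194 wwwwwwwwwww+------------------+wwwwwwww
195 wwwwwwwwwww+-------------------wwwwwwww
196 wwwwwwwwwww+-------------------wwwwwwww
197 wwwwwwwwwww++----++------------wwwwwwww
198 wwwwwwwwwww+++++ww++-----------wwwwwwww
199 wwwwwwwwww+++++YYYYw+----www--+wwwwwwwY
200 wwwwwwwwwww+++wYYYYY+---wYYY--wwwwwY###
201 wwwwwwwwwww+++wYYYYYw---
[... 10985 characters left out ...]
wwwwwwwwwwwwwwwwwwwwYYwwwwwwwwww-++++++####--wwwwwwwwwwwwwwwwwwwwwwwww
329 wYYwwwYwwwwwYwwwwwwwwwwwwwwwwwwwwwwwwwwwwwwwYwwwwYYwwwwwwwwwwww--++++####+wwwwwwwwwwwwwwwwwwwwwwwwww
330 YwwYwYwYwwwwYwwwwwwwwwwwwwwwwwwwwwwwwwwwwwYwwwwYwwwwYwwwwwwYwwwww--+++###-wwwwwwwwwwwwwwwwwwwwwwwwww
331 wwYwYwwwwwwYYwwwwwwwwwwwwwwwwwwwwwwwwwwwwYwwwwwwwwwwwwYwwwwwwwwwwww--+###YwwwwwwwwwwwwwwwwwwYwwwwwww
332 YwwYwwwwwYYwwwwwwwwwwwwwwwwwwwwwwwwwwwwwwwwYwwwYwYwwwwwwwwwwwwwwwwwwww###wwwwwwwwwwwwwwwwwwYwwwwwwww
333 YwwYwwwwwwYYwwwwwwwwwwwwwwwwwwwwwwwwwwwwYwYYwwwYwwwwwwwYwwYwwwYwwwwwwwwwwwwwwwwwwwwwwwwwwYwYwYwwwwww
334 wwYYwwwwwwwwwwwwwwwwwwwwwwwwwwwwwwwwwwwYwwYwwwwwYwYwwwwYwwYYwwwwwwwwwwwwwwwwwwwwwwwwwwwYwwYwwwwwwwww
```

```bash
python3 -c "
from h import *
a=load('a9');b=load('b9');p=np.array([.5577,.1226,.2002])
J=np.vstack([np.array([(proj(s,p+e)-proj(s,p))/.001 for e in np.eye(3)*.001]).T for s in(a,b)])
print((J/1000).round(3));y=np.array([.7,1.0,-.6,1.3]);x,r,_,_=np.linalg.lstsq(J,y,rcond=None);print('shift mm',(x*1000).round(1),'resid',(J@x-y).round(2))
o=[]
print(get_obs()['force'].round(2))
"
```

```text
[[ 0.048  0.282  0.014]
 [ 0.233 -0.031 -0.163]
 [-0.363 -0.138 -0.01 ]
 [-0.09   0.26  -0.274]]
shift mm [ 1.4  1.9 -3.7] resid [-0.15 -0.14 -0.13  0.08]
[ 0.07 -0.45 -3.76]
```

Request:
arm_command --commands '[-1, 0, 0, 0, 0, -1, 0, 0, 0, 0, 0, 0, 0, 0, 0, 0, 0, 0, 0, 0, 0, 0, 0, 0, 0]'

```text
clock: 15.92
tool_pos: [0.4755, 0.1397, 0.2511]
orientation: [91.6, 88.9, 170.0]
force: [-0.4, -0.0, -3.4]
opening: 0.0136
```

```bash
python3 -c "
from h import *
plan((.4762,.1407,.2507),78.5,1)
a=snapshot('scene');f=a['frame'].astype(int)[196:220,333:353];Y=(f[...,2]-f[...,0]>28)&(f[...,1]-f[...,0]>20)&(f[...,2]-f[...,1]<22)&(f[...,1]>75);print('lump px in pan',Y.sum(),'qvel',np.abs(get_obs()['qvel']).max().round(2))
d=np.abs(a['frame'].astype(int)-load('scene0')['frame']).max(2);print('foot/head region change',(d[270:300,322:355]>60).sum(),(d[228:246,334:351]>60).sum())
close_job()
"
```

```text
at [475.5 139.7 251.1] zang 78.4 F [-0.4 -0.  -3.4] open 13.6 t 15.93
[0.4, -0.5, 1.1] -0.1
lump px in pan 204 qvel 0.11
foot/head region change 0 0
the job is handed in; nothing more can be done
```

I scooped the sugar out of the tub and handed the job in at about 16 s. The scoop is still held level in the air, open end towards the camera, with the pan at the camera's focus.

**Lumps:** The pan clearly holds several lumps, and probably all eight. The side picture shows none left in the part of the tub I could see, and I did not count them one by one. I did not check the whole table for spilled lumps, though the carry was slow and nothing suggested one.

**Pan position:** The two position checks disagreed slightly:

| | x (m) | y (m) | z (m) |
|---|---|---|---|
| Focus, by my measurement | 0.5585 | 0.124 | 0.200 |
| Pan middle, from arm pose and tub-floor contact | 0.558 | 0.123 | 0.200 |
| Pan middle, from the two camera views | 0.559 | 0.1245 | 0.1965 |

The last two disagree by about 4 mm in height, so I raised the scoop 2 mm as a compromise. The camera yaw (−11.5°) and the focus are good to about 3 mm.

**Level:** The tool itself is tilted about 1.1° nose-down. The pan's bottom edge in the side view fits level to about 1°.

**Contacts:**
- The handle touched the tub's near wall at about 6 N.
- The pan pressed the tub floor at about 29 N while I found its height.
- The lip met the far wall at about 30 N.

**Other things:** The camera's head and foot showed no change in the last picture. I did not recheck the other tea things, but the arm met nothing outside the tub. All 12 pictures were used before the lift, so the final checks were numeric.

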